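# Lock a shaker's carriage with its transit pin

## Task

Pick up the transit pin and lock the shaker with it: put the pin through the slot in the front of the white drive box, slide its tip gently along the sprung carriage hidden behind until you feel it drop into the carriage's hole, then push the pin fully home, collar against the front plate, and let go. Do not force the pin against the box or carriage (keep below about 25 N), and leave the other things where they are.

Things in the scene. Friction and masses are not known exactly. Their poses are not given: they have to be found in the camera images.
- shaker: White drive box of a bench shaker, fixed to the worktop, 85 mm deep (its x), 200 mm wide (its y), 118 mm high. Origin at the centre of its underside; x points from its front face (which looks to the robot) into the box, z up.
- slot (a point): Centre of the horizontal slot in the box's front, on the outer surface of the front plate, 80 mm above the worktop; axes as the box's: x into the box, y along the slot, z up. The slot is 74 mm long (y from -37 to 37 mm) and 14 mm high; the front plate is 6 mm thick. Behind it is the hidden carriage (see behind).
- behind (a point): 26 mm straight in from the slot's centre, on the plane of the carriage's flat face, which covers the whole slot. Its one hole, 13 x 13 mm square, right through, level with the slot, is centred anywhere within 28 mm either way along y: not measured, only felt. The face is fixed in y and z; pushed along x it springs: 1.4 N at first, 1.2 N per mm more, hard stop at 6 mm. 50 mm free behind it.
- pin_grip (a point): Centre of the transit pin's handle: a black square block 46 mm long, 26 mm wide and 26 mm high, lying flat on the worktop, so this point is 13 mm above it. Axes: x along the pin toward its tip, z up. From x = 23 to 27 mm is a steel collar of 24 mm diameter, then the steel pin. One rigid piece on one axis, about 0.11 kg.
- pin_tip (a point): Very tip of the round steel pin, 77 mm from the handle's centre along the pin's x axis. The pin is 10 mm in diameter and 50 mm long from collar to tip; its end tapers over the last 3 mm to a flat of 6 mm. With the collar against the front plate the tip is at x = 50 mm in the slot's axes.
- marker: Marker pen, white with black ends, 20x130x17 mm, lying; origin at the middle of its underside. A bystander.
- amber_jar: Amber glass jar with black lid, 52 mm wide, 66 mm high, standing. A bystander.
- petri_dish: Clear flat dish, 92 mm wide, 16 mm high. A bystander.
- beaker_100: Clear beaker, 54 mm wide, 70 mm high, standing. A bystander.
- vial_1: Small clear vial with white cap, 23 mm wide, 52 mm high, standing. A bystander.
There are look-alikes about, which are no part of the job. Leave any yellow look-alike of the part that bears pin_grip alone.

How it is judged:
On the way, in this order (a step that is already met when the one before it is completed fails the run):
1. the pin is lifted off the worktop (height (world z) of pin_grip above 0.05 m), for 0.1 s.
2. the pin's tip is through the slot (x of pin_tip in the frame of slot above 0.01 m and y of pin_tip in the frame of slot between -0.038 and 0.038 m and z of pin_tip in the frame of slot between -0.008 and 0.008 m), for 0.1 s.
At the end, for the whole second after the job is handed in: The pin is released and at rest in the slot and the carriage's hole, pointing into the box within 0.2 rad, its tip at least 46.5 mm behind the front face (collar within 3.5 mm of the plate) and within 8 mm of the slot's mid height (x of pin_tip in the frame of slot above 0.0465 m and y of pin_tip in the frame of slot between -0.036 and 0.036 m and z of pin_tip in the frame of slot between -0.008 and 0.008 m and angle between the x axis of pin_grip and the x axis of slot, either way round below 0.2 rad and contact force between pin and the fingers below 0.05 N and linear speed of pin below 0.01 m/s); the robot touches nothing.
It fails at once if the pin was forced: more than 25 N between the pin and the box or the carriage in it (contact force between pin and shaker above 25 N).
It fails at once if the robot struck the box (more than 25 N) (contact force between the arm and shaker above 25 N).
It fails at once if a bystander was moved by more than 30 mm (distance of any of marker, amber_jar, petri_dish, beaker_100, vial_1 from where it was at the start of the episode above 0.03 m).
It also fails if it takes over 61 s, if anything falls off the work surface, if the arm or the gripper's body presses on something with over 40 N, if the wrist force passes 120 N, or if a joint passes its speed limit or range.

## Robot

A 6-joint arm with a two-finger parallel gripper is mounted at the origin on a cart in front of the work surface, level with it; the furniture and walls round the work are solid. World frame = base frame: x ahead of the robot, y to its left, z up, the work surface at z = 0. Lengths are in m, angles in rad, forces in N, time in s.
With the tool pointing down it reaches from about 0.275 to 0.825 m from the base axis. Payload 5.2 kg.
Tool frame: the origin (TCP) lies midway between the tips of the shut fingers; the grasp point (between the pads) lies 19 mm behind it (robot.pinch_z is the distance from the TCP to the grasp point, in m); z points along the fingers, y is the line along which they close (so a half turn about z gives the same grasp; the last joint's range is limited). The gripper opens to 93 mm and grips with 3 to 60 N. Pads are 15 mm wide; open, the fingers measure 128 mm over their backs; the gripper's body (75 mm by 188 mm) begins 65 mm behind the grasp point.
Start: joints at [-1.523, 0.259, 1.535, -0, 1.348, -0.203], TCP at [0.137, -0.533, 0.219] pointing down, gripper open.
Joint ranges: [-3.14, 3.14], [-0.91, 2.08], [0.19, 2.58], [-1.22, 4.36], [0.22, 2.71], [-3.12, 3.12]. Speed limits (rad/s): [2.57, 2.57, 3.14, 3.14, 3.14, 3.14].

## Interface

Orientations are given as a unit quaternion [x, y, z, w].
In Python, from workcell import robot gives the robot as it stands. Calls block until the motion is done:
- robot.move_to(position, orientation): joint-space move of the TCP to a pose.
- robot.servo_line(position, velocity=0.15, orientation=None): straight line of the TCP; orientation=None keeps the orientation; velocity is the mean speed in m/s.
- robot.movej(angles): joint-space move.
- robot.gripper_open() and robot.grasp(): open the fingers fully, or close them until they stop; the grip force is fixed at half the most.
- robot.sleep(seconds).
- robot.ik(position, orientation): joint angles nearest the present ones, or None.
- robot.camera(name): name is "side" or "top"; returns the picture (480x640x3 uint8, blue, green, red); there is no depth.
- robot.camera_model(name): a dict with "fx", "fy", "cx", "cy" (pixels), "R" (3x3) and "t" (3): a world point X has camera coordinates R X + t. Camera axes: x right, y down, z forward; pixel columns grow to the right and rows downward; lengths in m; the calibration is good to about 2 mm. A picture is of the moment at which its call begins. camera_model takes no time and is no camera call.
A pose or a line that the arm cannot do raises robot.IKError and nothing moves.
- robot.finish_job(): hands the job in; it is judged then, once.
Readings, each from a call of its own:
- robot.read_time_s(): time.
- robot.read_joint_pos(): joint angles.
- robot.read_joint_velocities(): joint speeds.
- robot.read_tau(): joint torques, N m.
- robot.read_tcp_pos(): TCP position.
- robot.read_tcp_rot(): TCP orientation.
- robot.read_contact_force(): force on the tool from outside, world axes, zero at the start.
- robot.read_ft_torque(): the same for the moment, N m.
- robot.read_gripper_width(): finger opening in m.
- robot.read_grip_force(): force on a finger pad.
Only numpy, scipy, OpenCV 4.12 (cv2) and the standard library are available. Lean on these libraries where they do the work, as an engineer would, in place of code of your own. Each camera call takes 0.05 s, during which the arm holds its last target. There are 200 camera calls.

## Working session

There is one attempt and no reset: what is moved stays moved. The work goes in short steps, each a Python script; the robot and the scene stay as the last script left them, time stands still between calls to the robot, and variables do not carry over. Pictures are saved under pics/ and viewed, at most 10 in all, crops included, and the job is handed in when it is done.

```bash
mkdir -p pics; ls
python3 - <<'E'
from workcell import robot
import cv2
for n in("side","top"):
    cv2.imwrite(f"pics/{n}0.png",robot.camera(n)); m=robot.camera_model(n); print(n,m)
print(robot.read_time_s(),robot.read_tcp_rot(),robot.read_contact_force(),robot.pinch_z)
E
```

```text
pics
side {'fx': 496.0469580840404, 'fy': 496.0469580840404, 'cx': 323.06798561344476, 'cy': 233.42487244936834, 'R': array([[-0.81332833, -0.58180396, -0.00108651],
       [-0.36308587,  0.50903049, -0.78042079],
       [ 0.45460498, -0.63434384, -0.62525371]]), 't': array([0.28468094, 0.39159677, 0.94521475])}
top {'fx': 612.2276222380685, 'fy': 612.2276222380685, 'cx': 317.80134142222335, 'cy': 232.72768385821416, 'R': array([[ 0.2975662 , -0.95468683, -0.00523619],
       [-0.75255492, -0.23118177, -0.61661664],
       [ 0.58746527,  0.1874248 , -0.78724615]]), 't': array([-0.4101488,  0.3871648,  1.7974357])}
0.1 [ 9.92149009e-01  1.25058984e-01  6.09685918e-05 -7.68027733e-04] [-0.66332443  0.17884652 -0.83130191] 0.0188
```

View pics/side0.png

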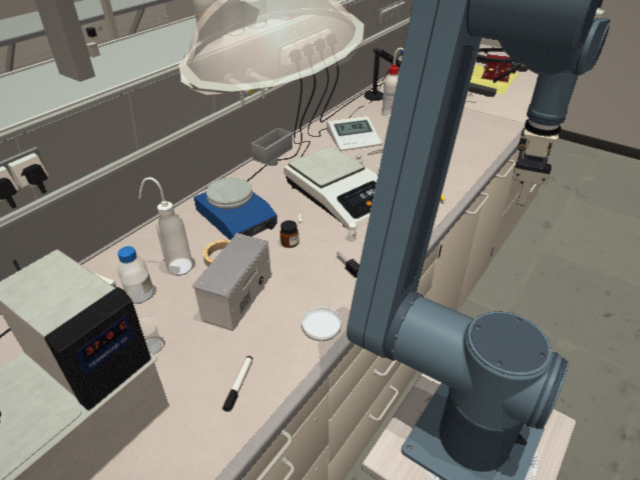

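View pics/top0.png

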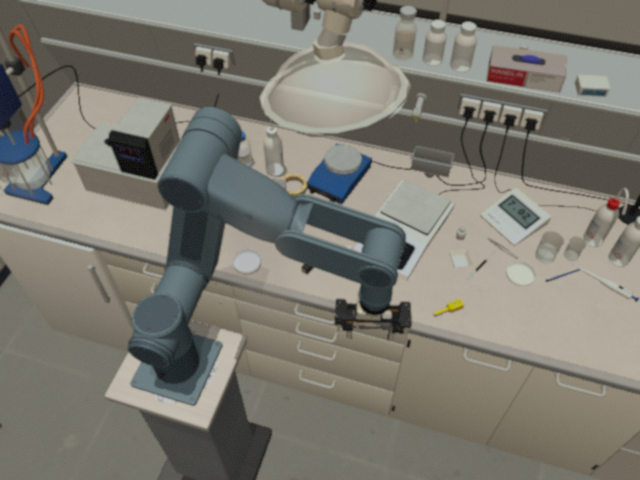

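Side view: grey-white box at about (235,280) with its slotted face towards (255,290), the pin at about (348,265) half hidden by the arm, dish at (322,323), marker at (238,383). In the top view the arm hides the box, so I'll swing it away and look again.

Run:
```python
from workcell import robot
import cv2, numpy as np
q=np.array(robot.read_joint_pos()); q[0]=-2.25; robot.movej(q)
s=robot.camera("side");t=robot.camera("top")
cv2.imwrite("pics/s1full.png",s);cv2.imwrite("pics/t1full.png",t)
a=cv2.resize(s[210:360,180:380],None,fx=3.9,fy=3.9,interpolation=cv2.INTER_CUBIC)
cv2.imwrite("pics/s1.png",a)
b=cv2.resize(t[120:300,170:410],None,fx=3.3,fy=3.3,interpolation=cv2.INTER_CUBIC)
cv2.imwrite("pics/t1.png",b); print(robot.read_time_s(),a.shape,b.shape)
```

```text
1.65 (585, 780, 3) (594, 792, 3)
```

View pics/s1.png

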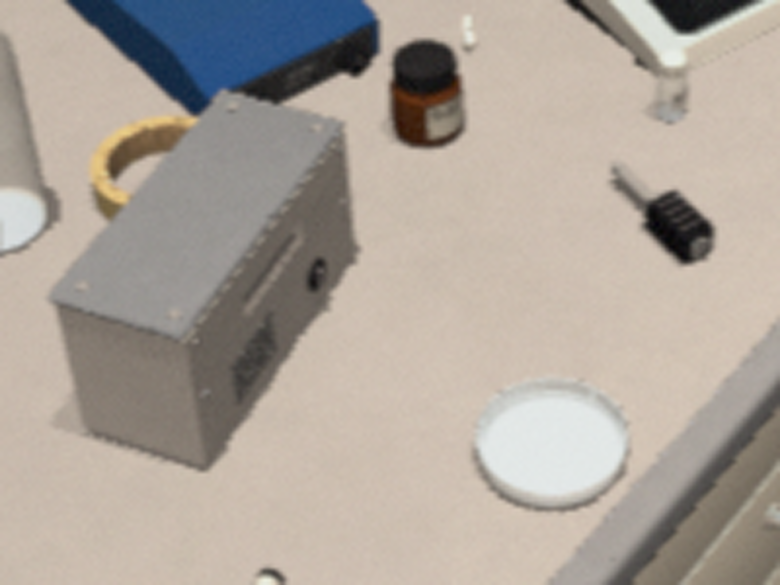

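View pics/t1.png

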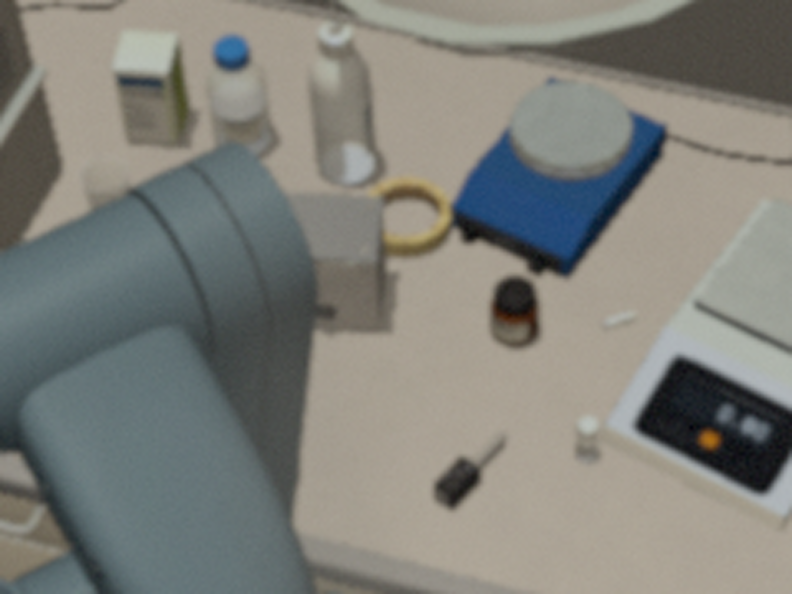

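Side crop: the box's corners are clear (top face (52,298), (190,337), (345,123), (222,93); bottom (205,468), (90,432), (355,250)), the slot runs (247,300) to (299,238), and the pin goes from tip (615,168) to handle end (700,245). Top crop: pin tip (503,437), handle (460,480), and only the right end of the box.

```bash
cat > h.py <<'E'
from workcell import robot
import cv2, numpy as np
from scipy.optimize import least_squares, minimize
CAM={n:robot.camera_model(n) for n in("side","top")}
def proj(n,P):
    m=CAM[n]; c=np.atleast_2d(P)@m["R"].T+m["t"]
    return np.c_[m["fx"]*c[:,0]/c[:,2]+m["cx"],m["fy"]*c[:,1]/c[:,2]+m["cy"]]
def tri(ps,pt):
    f=lambda X:np.r_[proj("side",X)[0]-ps,proj("top",X)[0]-pt]
    return least_squares(f,[.4,0,.05])
def place(p,L):  # p=x,y,z,yaw
    c,s=np.cos(p[3]),np.sin(p[3]); L=np.atleast_2d(L)
    return np.c_[p[0]+c*L[:,0]-s*L[:,1],p[1]+s*L[:,0]+c*L[:,1],p[2]+L[:,2]]
un=lambda c,k,o:(np.atleast_2d(c)+.5)/k-.5+np.array(o)
E
python3 - <<'E'
from h import *
S=lambda c:un(c,3.9,(180,210)); T=lambda c:un(c,3.3,(170,120))
a,b,h=.0425,.1,.118
L=[(a,b,h),(-a,b,h),(-a,-b,h),(a,-b,h),(-a,b,0),(a,b,0),(-a,-b,0)]
so=S([(52,298),(190,337),(345,123),(222,93),(205,468),(90,432),(355,250)])
Lt=[(a,-b,h),(-a,-b,h),(-a,-b,0)]; to=T([(383,193),(380,265),(388,328)])
for nm,ws,wt in(("both",1,1),("side",1,0)):
    r=least_squares(lambda p:np.r_[ws*(proj("side",place(p,L))-so).ravel(),wt*(proj("top",place(p,Lt))-to).ravel()],[.45,.1,0,0],x_scale=.1,loss="soft_l1")
    print(nm,r.x.round(4)); print(np.c_[(proj("side",place(r.x,L))-so)].round(1).tolist(),(proj("top",place(r.x,Lt))-to).round(1).tolist())
    p=r.x; print("slot ends px pred",(proj("side",place(p,[(-a,.037,.08),(-a,-.037,.08)]))).round(1).tolist(),S([(247,300),(299,238)]).round(1).tolist())
r=tri(S((615,168))[0],T((503,437))[0]);print("tip",r.x,r.fun)
# handle silhouette
M={}
for n,f,(x0,y0,x1,y1) in(("side","s1full",(335,245,375,285)),("top","t1full",(296,250,322,278))):
    g=cv2.imread(f"pics/{f}.png").max(2); m=np.zeros(g.shape,np.uint8); m[y0:y1,x0:x1]=(g[y0:y1,x0:x1]<105); M[n]=m; print(n,m.sum(),[v.mean().round(2) for v in np.nonzero(m)[::-1]])
B=[(i*.023,j*.013,k*.013) for i in(-1,1) for j in(-1,1) for k in(-1,1)]
def cost(p):
    e=0
    for n in M:
        u=((proj(n,place(p,B))+.5)*8)
        im=np.zeros((320,400),np.uint8); o=np.array([335,245] if n=="side" else[290,245])
        cv2.fillConvexPoly(im,cv2.convexHull((u-o*8).round().astype(np.int32)),255)
        cov=cv2.resize(im,(50,40),interpolation=cv2.INTER_AREA)/255.
        e+=np.abs(cov-M[n][o[1]:o[1]+40,o[0]:o[0]+50]).sum()
    return e
tip=r.x
best=min((minimize(cost,[tip[0]-.077*np.cos(w),tip[1]-.077*np.sin(w),.013,w],method="Nelder-Mead",options=dict(initial_simplex=None,xatol=1e-4)) for w in np.arange(-.9,.6,.1)),key=lambda r:r.fun)
print("handle",best.x,best.fun,"tip pred",place(best.x,(.077,0,0)))
print("yaw from centre->tip",np.arctan2(*(tip[:2]-best.x[:2])[::-1]),np.linalg.norm(tip[:2]-best.x[:2]))
E
```

```text
both [ 0.6245 -0.0171 -0.0034  0.265 ]
[[1.0, -0.6], [-0.7, -1.0], [-1.0, -0.8], [0.1, -0.5], [1.6, 0.9], [-0.6, 0.5], [-0.3, 1.3]] [[0.8, 1.9], [-0.0, -1.3], [-0.9, 2.0]]
slot ends px pred [[242.9, 288.2], [257.1, 267.9]] [[243.0, 286.6], [256.3, 270.7]]
side [ 0.6281 -0.0204 -0.0085  0.2576]
[[1.1, -0.6], [-0.9, -0.9], [-0.8, -0.3], [0.5, -0.1], [1.4, 0.8], [-0.5, 0.2], [-0.2, 1.6]] [[2.2, 2.5], [1.2, -0.6], [0.3, 2.5]]
slot ends px pred [[242.8, 288.3], [257.1, 268.2]] [[243.0, 286.6], [256.3, 270.7]]
tip [ 0.50725077 -0.28640134  0.01181976] [-0.02029986 -0.02411597 -0.01097026  0.03688089]
side 224 [np.float64(352.91), np.float64(267.56)]
top 130 [np.float64(308.26), np.float64(265.85)]
handle [ 0.43941996 -0.26005083  0.01243503 -0.35375686] 80.8078431372549 tip pred [[ 0.51165195 -0.28672551  0.01243503]]
yaw from centre->tip -0.37053093243193963 0.07276928004285153
```

```bash
cat >> h.py <<'E'
def quat(psi): return [np.cos(psi/2),np.sin(psi/2),0,0]
F=lambda n=5:np.mean([robot.read_contact_force() for _ in range(n)],0)
E
python3 - <<'E'
from h import *
S=lambda c:un(c,3.9,(180,210))[0]; T=lambda c:un(c,3.3,(170,120))[0]
v=tri(S((670,118)),T((587,455))).x; print("vial",v)
x,y,w=.4385,-.2598,-.36
d=np.array([np.sin(w),-np.cos(w)])
print("fingers",[(np.r_[x,y]+s*.055*d).round(3) for s in(1,-1)])
assert min(np.linalg.norm(np.r_[x,y]+s*t*d-v[:2]) for s in(1,-1) for t in(.045,.055,.065))>.03
robot.gripper_open()
robot.move_to([x,y,.2],quat(w)); robot.servo_line([x,y,.06]);
print(F(),robot.read_gripper_width()); s=robot.camera("side")
cv2.imwrite("pics/s2.png",cv2.resize(s[190:340,250:450],None,fx=3.9,fy=3.9,interpolation=cv2.INTER_CUBIC))
t=robot.camera("top");cv2.imwrite("pics/t2.png",cv2.resize(t[140:320,190:430],None,fx=3.3,fy=3.3,interpolation=cv2.INTER_CUBIC))
print(robot.read_time_s(),robot.read_tcp_pos())
E
```

```text
vial [ 0.51740854 -0.37094689 -0.00250915]
fingers [array([ 0.419, -0.311]), array([ 0.458, -0.208])]
[-0.15904065  0.22363335  0.29128704] 0.09280767216236896
5.625 [ 0.43909434 -0.26035752  0.06096821]
```

View pics/s2.png

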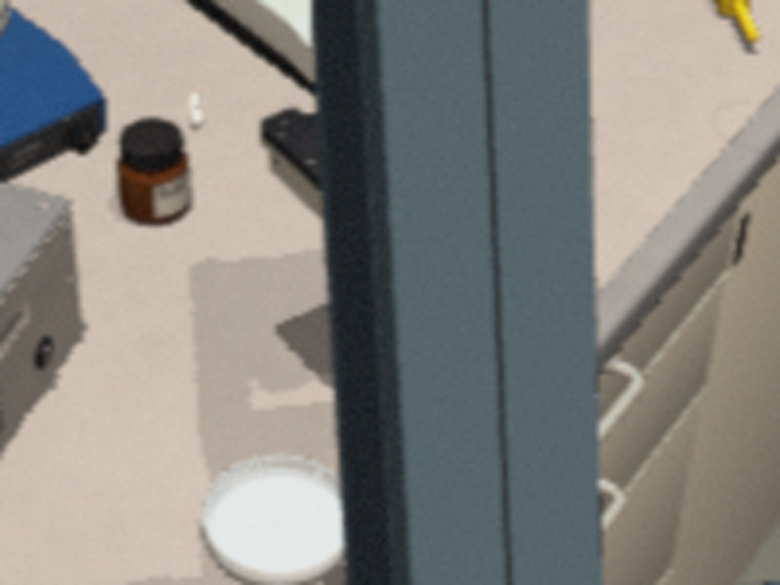

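View pics/t2.png

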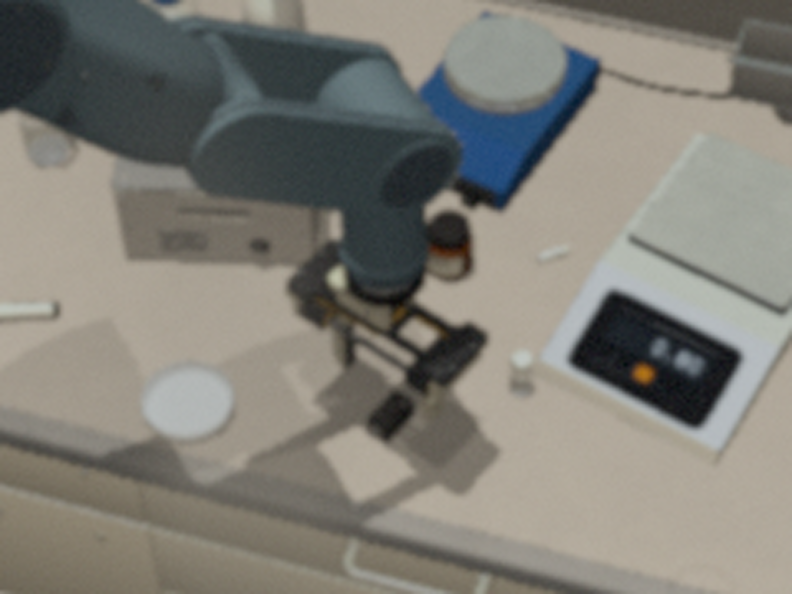

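Top view: the open fingers straddle the black handle at (390,415). The box front is now visible: slot (178,210)–(250,213), bottom front corners (130,258) and (312,262), top front-left corner (117,190). In the side view the arm hides the pin. I'll refit the box and grasp.

Run:
```python
from h import *
S=lambda c:un(c,3.9,(180,210)); T=lambda c:un(c,3.3,(190,140))
a,b,h=.0425,.1,.118
L=[(a,b,h),(-a,b,h),(-a,-b,h),(a,-b,h),(-a,b,0),(a,b,0),(-a,-b,0),(-a,.037,.08),(-a,-.037,.08)]
so=S([(52,298),(190,337),(345,123),(222,93),(205,468),(90,432),(355,250),(247,300),(299,238)])
Lt=[(-a,b,h),(-a,b,0),(-a,-b,0),(-a,.037,.08),(-a,-.037,.08)]; to=T([(117,190),(130,258),(312,262),(178,210),(250,213)])
for z in(None,0):
  G=lambda p:np.r_[p[:2],p[3] if z is None else 0,p[2]]
  for ws,wt in((1,1),(1,0),(0,1)):
    r=least_squares(lambda p:np.r_[ws*(proj("side",place(G(p),L))-so).ravel(),wt*(proj("top",place(G(p),Lt))-to).ravel()],[.62,0,.2,0][:4 if z is None else 3],x_scale=.1,loss="soft_l1")
    print(ws,wt,G(r.x).round(4),"slot",place(G(r.x),(-a,0,.08)).round(4),(proj("side",place(G(r.x),L))-so).round(1).tolist() if ws else "",(proj("top",place(G(r.x),Lt))-to).round(1).tolist())
x,y=.4385,-.2598
robot.servo_line([x,y,.015],.1); robot.servo_line([x,y,.003],.03)
f0=F();robot.grasp(); 
print(f0,F(),robot.read_gripper_width(),robot.read_grip_force(),robot.read_tcp_pos(),robot.read_tcp_rot(),robot.read_time_s())
```

```text
1 1 [ 6.225e-01 -1.460e-02  3.000e-04  2.612e-01] slot [[ 0.5815 -0.0256  0.0803]] [[0.4, -0.9], [-1.2, -1.2], [-1.0, -1.0], [-0.0, -0.9], [1.1, 0.9], [-1.2, 0.4], [-0.4, 1.2], [-0.4, 1.5], [0.6, -3.0]] [[-1.1, -0.6], [-0.8, 1.3], [1.2, 1.7], [0.3, 1.3], [0.3, 1.0]]
1 0 [ 0.6303 -0.0221 -0.0111  0.2576] slot [[ 0.5892 -0.0329  0.0689]] [[1.2, -0.6], [-1.0, -1.0], [-1.0, -0.1], [0.4, 0.0], [1.3, 0.6], [-0.5, 0.1], [-0.4, 1.6], [-0.3, 1.8], [0.7, -2.4]] [[2.2, 0.4], [2.4, 2.1], [4.1, 2.7], [3.5, 2.3], [3.3, 2.1]]
0 1 [ 0.6739  0.0121 -0.0612  0.2794] slot [[6.331e-01 4.000e-04 1.880e-02]]  [[-0.1, -0.7], [-0.0, 0.3], [-0.1, -0.2], [0.6, 0.6], [-0.3, -0.0]]
1 1 [ 0.6227 -0.0147  0.      0.2607] slot [[ 0.5816 -0.0257  0.08  ]] [[0.4, -0.8], [-1.3, -1.1], [-1.0, -1.0], [-0.0, -0.8], [1.1, 1.0], [-1.2, 0.4], [-0.4, 1.2], [-0.4, 1.5], [0.6, -2.9]] [[-1.1, -0.5], [-0.7, 1.3], [1.3, 1.7], [0.4, 1.4], [0.3, 1.1]]
1 0 [ 0.6216 -0.0145  0.      0.2598] slot [[ 0.5805 -0.0254  0.08  ]] [[0.6, -0.6], [-1.0, -0.8], [-0.7, -0.7], [0.3, -0.6], [1.3, 1.3], [-0.9, 0.6], [-0.1, 1.5], [-0.2, 1.8], [0.9, -2.7]] [[-1.3, -0.3], [-0.9, 1.5], [1.1, 2.0], [0.2, 1.6], [0.2, 1.3]]
0 1 [ 0.6273 -0.012   0.      0.2792] slot [[ 0.5865 -0.0237  0.08  ]]  [[-1.1, -1.3], [-0.8, 0.5], [1.2, 0.1], [0.3, 0.4], [0.3, -0.2]]
[-0.03805522 -0.52568648  0.31898006] [ 0.13286993 -0.2229342  -0.5058431 ] 0.02560529695348352 29.999732673168182 [ 0.43850806 -0.25985684  0.00300778] [ 9.83841770e-01 -1.79040135e-01  1.14092970e-05  3.96480711e-05] 7.825
```

```bash
cat >> h.py <<'E'
W=.265; SL=np.array([.582,-.0255]); Z=.070
u=np.array([np.cos(W),np.sin(W)]); v=np.array([-u[1],u[0]])
def tcp(tx,ty): return [*(SL+u*(tx-.077)+v*ty),Z]   # nominal tip position in slot frame
E
python3 - <<'E'
from h import *
x,y=.4385,-.2598
robot.servo_line([x,y,.15],.15)
p=tcp(-.03,-.027)
robot.move_to([p[0],p[1],.15],quat(W)); robot.servo_line(p,.12); robot.sleep(.3)
print(F(),robot.read_gripper_width(),robot.read_tcp_pos(),p,robot.read_time_s())
s=robot.camera("side");t=robot.camera("top")
a=cv2.resize(s[230:340,190:340],None,fx=5.2,fy=5.2,interpolation=cv2.INTER_CUBIC);cv2.imwrite("pics/s3.png",a)
cv2.imwrite("pics/t3.png",cv2.resize(t[160:270,200:350],None,fx=5.2,fy=5.2,interpolation=cv2.INTER_CUBIC))
tip=[*(SL-u*.03-v*.027),.08]
for n,o in(("side",(190,230)),("top",(200,160))): print(n,((proj(n,tip)-o+.5)*5.2-.5).round(0), ((proj(n,[[*(SL+v*k),.08] for k in(.037,-.037)])-o+.5)*5.2-.5).round(0).tolist())
E
```

```text
[-0.14628525 -0.47050938 -1.1282512 ] 0.02586004429429842 [ 0.4861713  -0.0796861   0.07056682] [np.float64(0.48580665264573475), np.float64(-0.07958178921579503), 0.07] 10.85
side [[398. 227.]] [[275.0, 304.0], [349.0, 198.0]]
top [[324. 272.]] [[231.0, 234.0], [344.0, 237.0]]
```

View pics/s3.png

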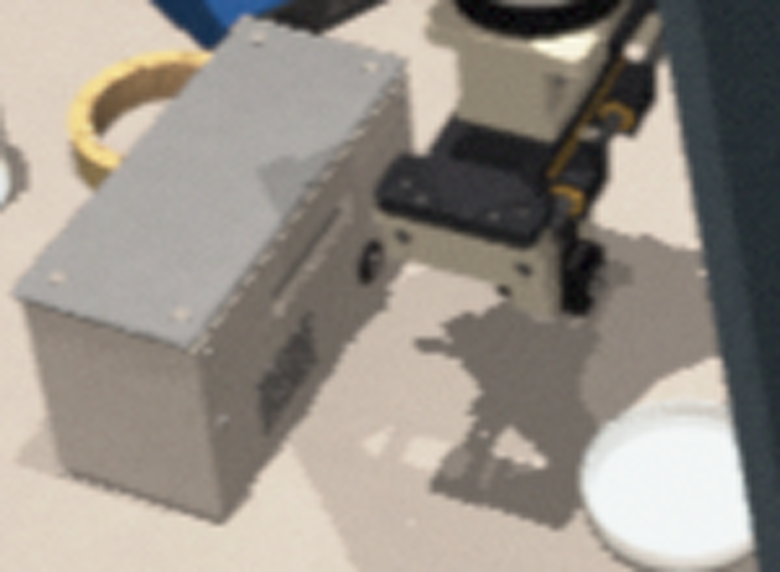

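View pics/t3.png

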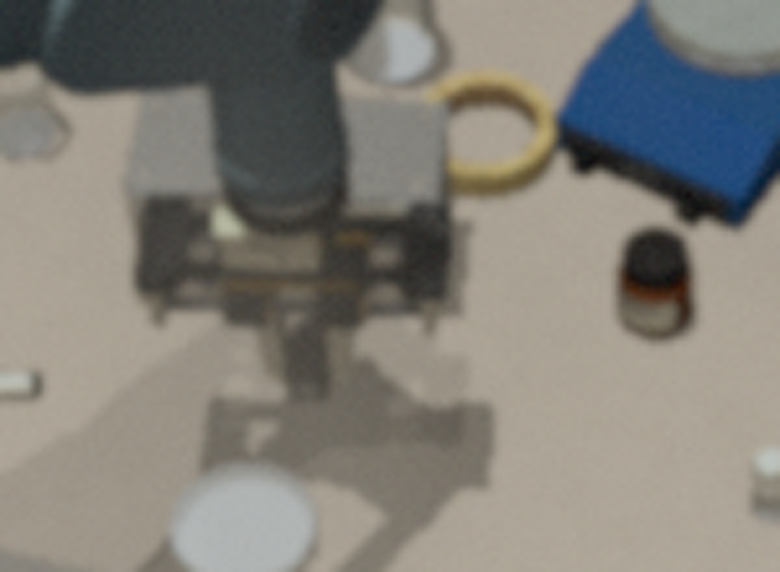

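The pin is hidden behind the gripper in both views. The slot in the side crop, (276,303)–(348,208), agrees with my prediction to within about 2 px. I'll insert gently under force watch.

```bash
sed -i 's/Z=.070/Z=.0695/' h.py
python3 - <<'E'
from h import *
ty=-.027
robot.servo_line(tcp(-.03,ty),.1); robot.sleep(.2); f0=F(20); np.save("f0.npy",f0)
for tx in np.r_[np.arange(-.02,.0,.003),np.arange(.0,.036,.0015)]:
    robot.servo_line(tcp(tx,ty),.04)
    f=F()-f0; p=np.array(robot.read_tcp_pos()); d=p[:2]-SL
    print(f"{tx*1e3:.1f} real x{(d@u+.077)*1e3:.1f} y{d@v*1e3:.1f} z{p[2]*1e3:.1f} Fu{f[:2]@u:.2f} Fv{f[:2]@v:.2f} Fz{f[2]:.2f}")
    if np.linalg.norm(f)>2.6: break
print(robot.read_time_s())
E
```

```text
-20.0 real x-19.7 y-27.0 z69.5 Fu0.77 Fv0.35 Fz-0.80
-17.0 real x-16.8 y-27.0 z69.5 Fu-0.16 Fv-0.84 Fz-0.21
-14.0 real x-13.8 y-27.0 z69.5 Fu-0.35 Fv-0.43 Fz-1.40
-11.0 real x-10.8 y-27.0 z69.5 Fu0.28 Fv0.24 Fz-1.08
-8.0 real x-7.8 y-27.1 z69.5 Fu-0.49 Fv-0.39 Fz-0.82
-5.0 real x-4.8 y-27.1 z69.5 Fu0.11 Fv-0.02 Fz-1.03
-2.0 real x-1.8 y-27.0 z69.5 Fu-1.16 Fv-0.44 Fz-0.80
0.0 real x0.1 y-27.0 z69.5 Fu-0.71 Fv-0.11 Fz-0.35
1.5 real x1.6 y-27.0 z69.5 Fu-0.72 Fv-0.56 Fz-0.79
3.0 real x3.1 y-27.0 z69.5 Fu-0.30 Fv0.02 Fz-0.83
4.5 real x4.6 y-27.0 z69.5 Fu0.13 Fv-0.68 Fz-0.67
6.0 real x6.1 y-27.0 z69.5 Fu-0.04 Fv-0.93 Fz-0.65
7.5 real x7.6 y-27.0 z69.5 Fu0.60 Fv-0.65 Fz-0.65
9.0 real x9.1 y-27.0 z69.5 Fu-0.19 Fv-0.47 Fz-0.59
10.5 real x10.6 y-27.0 z69.5 Fu-0.50 Fv0.82 Fz-0.81
12.0 real x12.1 y-27.0 z69.5 Fu0.11 Fv-1.00 Fz-1.14
13.5 real x13.6 y-27.0 z69.5 Fu0.04 Fv-0.75 Fz-1.43
15.0 real x15.1 y-27.0 z69.5 Fu-0.18 Fv-1.09 Fz-0.54
16.5 real x16.6 y-27.0 z69.5 Fu-0.04 Fv-0.90 Fz-0.07
18.0 real x18.1 y-27.1 z69.5 Fu-0.12 Fv-0.14 Fz-0.29
19.5 real x19.6 y-27.0 z69.5 Fu0.25 Fv-0.11 Fz-0.73
21.0 real x21.1 y-27.0 z69.5 Fu-0.29 Fv-0.09 Fz-0.88
22.5 real x22.6 y-27.0 z69.5 Fu-0.58 Fv-0.72 Fz0.26
24.0 real x24.1 y-27.0 z69.5 Fu0.55 Fv-0.04 Fz-0.31
25.5 real x25.0 y-27.0 z69.4 Fu-2.03 Fv-1.26 Fz-0.29
27.0 real x26.5 y-26.9 z69.4 Fu-3.96 Fv-0.77 Fz1.00
18.05
```

The pin went through the slot cleanly and met the carriage at nominal x ≈ 24.7 mm, about 4 N now. Next is the sweep along +y.

Run:
```python
from h import *
f0=np.load("f0.npy"); tx=.028; low=0
for ty in np.arange(-.027,.0296,.001):
    robot.servo_line(tcp(tx,ty),.02)
    f=F(8)-f0; p=np.array(robot.read_tcp_pos()); d=p[:2]-SL
    print(f"{ty*1e3:.0f} x{(d@u+.077)*1e3:.1f} y{d@v*1e3:.1f} Fu{f[:2]@u:.2f} Fv{f[:2]@v:.2f} Fz{f[2]:.2f}")
    low=low+1 if f[:2]@u>-1.5 else 0
    if low>=2 or np.linalg.norm(f)>11: break
print(robot.read_time_s())
```

```text
-27 x27.5 y-26.9 Fu-5.50 Fv-0.64 Fz1.22
-26 x27.5 y-26.2 Fu-4.54 Fv-2.08 Fz0.15
-25 x27.5 y-25.4 Fu-5.16 Fv-3.26 Fz0.20
-24 x27.6 y-24.2 Fu-4.51 Fv-1.83 Fz0.40
-23 x28.8 y-22.3 Fu0.31 Fv2.14 Fz-1.61
-22 x28.7 y-22.0 Fu0.58 Fv0.66 Fz-1.48
19.55
```

Dropped in at y ≈ -23. I'll go a little deeper, centre between the hole walls, then push home.

```bash
cat >> h.py <<'E'
def st(tx,ty,vel=.02,n=8):
    robot.servo_line(tcp(tx,ty),vel); f=F(n)-np.load("f0.npy"); p=np.array(robot.read_tcp_pos()); d=p[:2]-SL
    print(f"{tx*1e3:.1f},{ty*1e3:.1f} x{(d@u+.077)*1e3:.1f} y{d@v*1e3:.1f} z{p[2]*1e3:.1f} Fu{f[:2]@u:.2f} Fv{f[:2]@v:.2f} Fz{f[2]:.2f}")
    return f[:2]@u,f[:2]@v,f[2]
E
python3 - <<'E'
from h import *
ty=-.0215
for tx in(.029,.0305,.032):
    a=st(tx,ty)
    if a[0]<-3: break
else:
    e={}
    for s in(1,-1):
        y=ty
        for _ in range(7):
            a=st(tx,y)
            if a[1]*s<-2.2: break
            y+=s*.0007
        e[s]=y
    st(tx,(e[1]+e[-1])/2); print(e)
print(robot.read_time_s())
E
```

```text
29.0,-21.5 x29.3 y-21.7 z69.7 Fu0.57 Fv-0.08 Fz-1.52
30.5,-21.5 x30.7 y-21.7 z69.6 Fu-0.43 Fv0.83 Fz-1.11
32.0,-21.5 x32.2 y-21.6 z69.5 Fu0.03 Fv0.33 Fz-1.03
32.0,-21.5 x32.0 y-21.6 z69.5 Fu0.21 Fv-0.17 Fz-0.40
32.0,-20.8 x32.0 y-20.7 z69.5 Fu-0.55 Fv-0.35 Fz-0.22
32.0,-20.1 x32.0 y-20.1 z69.5 Fu0.65 Fv-0.51 Fz-1.58
32.0,-19.4 x32.0 y-19.3 z69.5 Fu-0.67 Fv-0.81 Fz-0.18
32.0,-18.7 x32.0 y-18.7 z69.5 Fu0.26 Fv-0.64 Fz-1.22
32.0,-18.0 x32.0 y-18.2 z69.5 Fu0.36 Fv-0.64 Fz-0.80
32.0,-17.3 x32.1 y-17.8 z69.6 Fu-0.46 Fv-3.52 Fz-1.28
32.0,-21.5 x31.9 y-21.2 z69.4 Fu0.67 Fv-0.73 Fz-0.52
32.0,-22.2 x31.9 y-21.8 z69.4 Fu0.06 Fv0.27 Fz-0.76
32.0,-22.9 x31.8 y-22.2 z69.4 Fu1.23 Fv3.74 Fz-1.44
32.0,-20.1 x32.2 y-20.5 z69.7 Fu0.47 Fv-0.51 Fz-0.26
{1: -0.017300000000000003, -1: -0.022899999999999997}
23.2
```

Run:
```python
from h import *
ty=-.0201
for tx in np.r_[np.arange(.034,.0465,.002),np.arange(.0465,.0535,.0005)]:
    a=st(tx,ty)
    if abs(a[1])>2: ty+=np.sign(a[1])*.0005
    if a[0]<-6 or max(map(abs,a))>9: break
print(robot.read_time_s())
```

```text
34.0,-20.1 x34.2 y-20.4 z69.6 Fu0.11 Fv-0.03 Fz-0.54
36.0,-20.1 x36.2 y-20.2 z69.5 Fu-0.50 Fv-0.21 Fz-0.61
38.0,-20.1 x38.1 y-20.1 z69.5 Fu-0.20 Fv-0.28 Fz-0.43
40.0,-20.1 x40.2 y-20.1 z69.5 Fu-0.70 Fv-1.10 Fz0.27
42.0,-20.1 x42.1 y-20.1 z69.5 Fu0.62 Fv-0.17 Fz-0.06
44.0,-20.1 x44.1 y-20.1 z69.5 Fu-0.38 Fv-0.33 Fz-0.71
46.0,-20.1 x46.2 y-20.1 z69.5 Fu0.46 Fv-0.87 Fz0.22
46.5,-20.1 x46.5 y-20.1 z69.5 Fu0.09 Fv-0.71 Fz0.47
47.0,-20.1 x47.0 y-20.1 z69.5 Fu-0.10 Fv-1.05 Fz-1.05
47.5,-20.1 x47.5 y-20.1 z69.5 Fu0.07 Fv-0.48 Fz-0.93
48.0,-20.1 x48.0 y-20.1 z69.5 Fu-0.08 Fv-1.21 Fz-0.08
48.5,-20.1 x48.2 y-20.1 z69.4 Fu-2.06 Fv0.54 Fz0.24
49.0,-20.1 x48.3 y-20.0 z69.4 Fu-4.82 Fv-0.89 Fz1.19
49.5,-20.1 x48.3 y-20.0 z69.4 Fu-7.02 Fv-0.98 Fz2.31
26.7
```

Run:
```python
import h
from h import *
for k in range(7):
    h.Z=.0695-.0004*k; a=st(.0488,-.0201)
    if a[2]>2.5: break
robot.gripper_open(); robot.sleep(.3)
print(robot.read_gripper_width(),F())
p=np.array(robot.read_tcp_pos()); robot.servo_line([p[0],p[1],.17],.1)
b=p[:2]-u*.12; 
q=np.array(robot.read_joint_pos()); q[0]-=.9; robot.movej(q)
s=robot.camera("side");t=robot.camera("top");cv2.imwrite("pics/s4f.png",s);cv2.imwrite("pics/t4f.png",t)
S_=cv2.resize(s[230:340,200:310],None,fx=3.6,fy=3.6,interpolation=cv2.INTER_CUBIC);T_=cv2.resize(t[160:270,210:320],None,fx=3.6,fy=3.6,interpolation=cv2.INTER_CUBIC)
cv2.imwrite("pics/st4.png",np.hstack([S_,T_]))
# predicted handle ends (back, front) if fully home
c=SL+v*-.0201
for n,o in(("side",(200,230)),("top",(210,160))): print(n,((proj(n,[[*(c+u*k),.08] for k in(-.05,-.004)])-o+.5)*3.6-.5).round(0).tolist())
print(robot.read_time_s())
```

```text
48.8,-20.1 x48.3 y-20.0 z69.4 Fu-5.52 Fv-0.61 Fz2.35
48.8,-20.1 x48.3 y-20.0 z69.0 Fu-4.98 Fv-0.95 Fz2.66
0.09292319515710029 [-0.65395471  0.40548671  0.22123565]
side [[262.0, 171.0], [199.0, 155.0]]
top [[179.0, 204.0], [184.0, 167.0]]
31.7
```

View pics/st4.png

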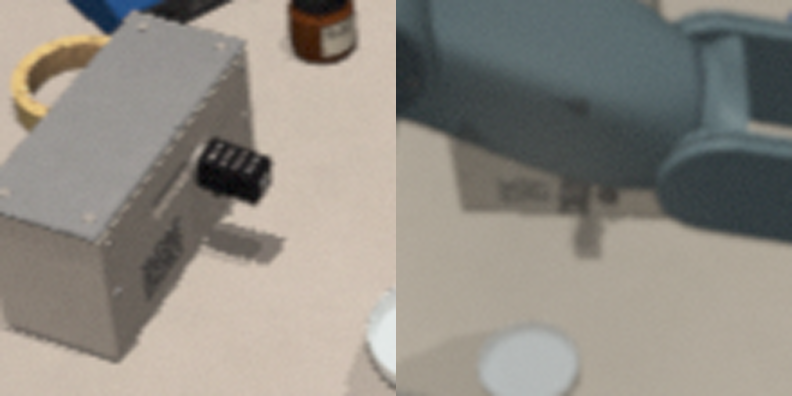

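The side view shows the handle standing against the front plate. Its front face is at about (200,160) and its back at about (258,183), against a predicted fully-home (199,155) and (262,171). So the pin has not slid out; it sags only about 0.1 rad, and the slack limits that to under 0.14 rad. The bystanders in view look undisturbed and the arm is clear.

```bash
python3 -c "
from workcell import robot
print(robot.read_contact_force()); print(robot.finish_job(), robot.read_time_s())"
```

```text
[0.83804276 0.00784889 0.08062836]
the job is handed in; nothing more can be done
the job is handed in; nothing more can be done
```

The transit pin is through the slot and in the carriage's hole with its collar against the front plate, and it is released and sagging about 0.1 rad (0.2 allowed). The highest force I read was about 7 N, and I handed the job in at about 32 s; the hand-in call returned no verdict.

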